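Find the empty tablet tin and slide it under the dispenser

TASK

One of the four look-alike steel tins of cleaning tablets is empty: find out which by lifting them to feel their weight, and leave the full ones standing upright on the worktop. Set the empty tin down in front of the tablet dispenser, let go of it and push it gently along the worktop, not gripped or lifted, for at least the last 5 cm, until the port in its lid is centred right under the drop tube. Leave the sugar pot, the shaker jar and the milk pitcher where they stand.

Things in the scene. Friction and masses are not known exactly. Their poses are not given: they have to be found in the camera images.
- nozzle_tip (a point): Tip of the vertical steel drop tube (16 mm across) of the tablet dispenser: centre of its lower end, 67 mm above the worktop. The tube hangs from a black head.
- dispenser: Tablet dispenser, fixed, 246 mm tall with a clear hopper. Origin on the worktop right under the drop tube; z up, x points from its open front to its column. Black head 58 mm wide, underside 87 mm up, reaching 22 mm in front of the tube. Foot and column up to 100 mm wide, starting 40 mm behind the tube; under and in front of the tube is bare worktop.
- tin_a_mid (a point): Middle, half-way up, of one of four look-alike closed steel tins, 100 mm long (its x), 50 wide (y), 55 high (z up); lid fixed, weight acts at the middle. Port end away from the robot. Any one of the four may be the empty one (about 0.17 kg); the three full ones weigh 0.55 to 0.75 kg.
- tin_a_port (a point): Centre of the round dark filler port (31 mm across, 2 mm proud) on the lid of the same tin: on the tin's length axis, 32 mm ahead (+x of the tin) of its middle, 57 mm above its underside.
- tin_b_mid (a point): Middle, half-way up, of one of four look-alike closed steel tins, 100 mm long (its x), 50 wide (y), 55 high (z up); lid fixed, weight acts at the middle. Port end away from the robot. Any one of the four may be the empty one (about 0.17 kg); the three full ones weigh 0.55 to 0.75 kg.
- tin_b_port (a point): Centre of the round dark filler port (31 mm across, 2 mm proud) on the lid of the same tin: on the tin's length axis, 32 mm ahead (+x of the tin) of its middle, 57 mm above its underside.
- tin_c_mid (a point): Middle, half-way up, of one of four look-alike closed steel tins, 100 mm long (its x), 50 wide (y), 55 high (z up); lid fixed, weight acts at the middle. Port end away from the robot. Any one of the four may be the empty one (about 0.17 kg); the three full ones weigh 0.55 to 0.75 kg.
- tin_c_port (a point): Centre of the round dark filler port (31 mm across, 2 mm proud) on the lid of the same tin: on the tin's length axis, 32 mm ahead (+x of the tin) of its middle, 57 mm above its underside.
- tin_d_mid (a point): Middle, half-way up, of one of four look-alike closed steel tins, 100 mm long (its x), 50 wide (y), 55 high (z up); lid fixed, weight acts at the middle. Port end away from the robot. Any one of the four may be the empty one (about 0.17 kg); the three full ones weigh 0.55 to 0.75 kg.
- tin_d_port (a point): Centre of the round dark filler port (31 mm across, 2 mm proud) on the lid of the same tin: on the tin's length axis, 32 mm ahead (+x of the tin) of its middle, 57 mm above its underside.
- sugar_pot_mid (a point): Chrome lidded sugar pot with a knob, 66 mm across, 67 mm high; a bystander. This point is on its axis, 33 mm up.
- shaker_mid (a point): Round jar with a dark cap, 40 mm across, 105 mm high; a bystander. This point is on its axis, 52 mm up.
- pitcher_mid (a point): Small steel milk pitcher, 99 x 68 mm, 86 mm high; a bystander. This point is above its origin, 43 mm up.
Mind the look-alikes: they are no part of the job. What is shaped like the part that bears tin_d_mid but red or yellow is not meant.

How it is judged:
By the outcome, as a careful person would: the job done as asked, in the order asked, and still so for the second after the job is handed in, with the robot touching nothing.
It also fails if it takes over 72 s, if anything falls off the work surface, if the arm or the gripper's body presses on something with over 40 N, if the wrist force passes 120 N, or if a joint passes its speed limit or range.

ROBOT

A 6-joint arm with a two-finger parallel gripper is mounted at the origin on a cart in front of the work surface, level with it; the furniture and walls round the work are solid. World frame = base frame: x ahead of the robot, y to its left, z up, the work surface at z = 0. Lengths are in m, angles in degrees, forces in N, time in s.
With the tool pointing down it reaches from about 0.35 to 0.85 m from the base axis. Payload 8.1 kg.
Tool frame: the origin (TCP) lies at the very end of the fingers, on their centre line; the grasp point (between the pads) lies bot.hold_point_z behind it (bot.hold_point_z is the distance from the TCP to the grasp point, in m); z points along the fingers, y is the line along which they close (so a half turn about z gives the same grasp; the last joint's range is limited). The gripper opens to 93 mm and grips with 3 to 60 N. Pads are 15 mm wide; open, the fingers measure 128 mm over their backs; the gripper's body (75 mm by 188 mm) begins 65 mm behind the grasp point.
Start: joints at [-69.465, 7.471, 85.268, -0, 87.261, -4.893], TCP at [0.258, -0.542, 0.192] pointing down, gripper open.
Joint ranges: [-169.43, 169.43], [-51.17, 129.36], [1.28, 143.12], [-76.62, 256.62], [0, 156.53], [-152.29, 152.29]. Speed limits (degrees/s): [136.94, 136.94, 159.86, 180, 180, 180].

INTERFACE

Orientations are given as [roll, pitch, yaw] about the fixed x, y, z axes, in that order (R = Rz(yaw) Ry(pitch) Rx(roll)).
In Python, from station import bot, cams, workorder gives the robot as it stands.
- The arm moves only by the tool apply_moves, never from a script. Its argument "plan" is text: rows parted by semicolons, each of 6 numbers parted by spaces: the shift along the tool's x, y, z in cm, then the turn, a rotation vector about the tool's x, y, z in rad. In form: x y z wx wy wz; .... A call has 1 to 20 rows; each row shifts and turns the commanded pose from where the row before left it, along the tool's axes as they then stand; what a row does not reach is not made up. A row lasts 1/8 s, in which the tool goes at most 62.5 mm and 10.7 degrees, less where a joint would pass 70% of its speed; a pose out of reach is approached as far as the arm can. A call is refused whole if a number of a shift passes 6.25 or a number of a turn 0.188, either way. A call with a gripper value outside its range is refused whole. "fingers" is the closure in counts, from 0 (fully open) to 255 (shut), set as the call begins (left out, the last holds). The fingers move at their own pace and stop on an object; "grip_force" is the grip in N (left out, the last holds). Time passes only in rows, so rows that do not move let the fingers close. It gives the time, the measured TCP pose, the force, the opening and the grip force at its end, in the units of the state.
- bot.get_obs(): the state, without advancing time (a new reading comes with each control period).
- cams.capture(name): name is "scene" or "side" or "wrist"; returns a dict with "img" (420x560x3 uint8, red, green, blue), "K" (3x3 intrinsics, pixels), "eye" and "orientation" of the camera in the world; the wrist camera has in their place "tool_from_camera" (4x4, takes a point from camera to tool coordinates, whose origin is the TCP and whose axes are the flange's). Camera axes: x right, y down, z forward; pixel columns grow to the right and rows downward; lengths in m; the calibration is good to about 2 mm. A picture is of the moment at which its call begins: read the wrist's pose just before it. There is no depth.
- workorder.hand_in(): hands the job in; it is judged then, once.
The state is a dict: "time_s": time; "joint_pos": joint angles; "qd": joint speeds; "tau": joint torques, N m; "tcp_pos": TCP position; "tcp_rot": TCP orientation; "ft_force": force on the tool from outside, world axes, zero at the start; "torque": the same for the moment, N m; "finger_gap": finger opening in m; "gripper_force": force on a finger pad.
Only numpy, scipy, OpenCV 4.12 (cv2) and the standard library are available. Lean on these libraries where they do the work, as an engineer would, in place of code of your own. Each camera call takes 0.05 s, during which the arm holds its last target. There are 200 camera calls.

## Working session

There is one attempt and no reset: what is moved stays moved. The work goes in short steps, Python scripts to look and compute and a tool call to move; the robot and the scene stay as the last step left them, time stands still between calls to the robot, and variables do not carry over. Pictures are saved under pics/ and viewed, at most 10 in all, crops included, and the job is handed in when it is done.

Besides the shell and the picture viewer there is one more tool, called after "Request:" as a command line: name --argument value ..., lists and objects as JSON in quotes. apply_moves: Moves the arm, as the interface text tells. Its arguments: {"type":"object","properties":{"plan":{"type":"string"},"fingers":{"type":"number"},"grip_force":{"type":"number"}},"required":["plan"]}

```bash
mkdir -p pics; ls
python3 - <<'E'
from station import bot,cams
import cv2,numpy as np
o=bot.get_obs()
for k in o: print(k,np.round(o[k],4))
print(bot.hold_point_z)
for n in("scene","side"):
    c=cams.capture(n); cv2.imwrite(f"pics/{n}0.png",c["img"][:,:,::-1]); np.savez(f"pics/{n}0.npz",**c)
    print(n,c["K"].tolist(),c["eye"],c["orientation"])
E
```

```text
pics
time_s 0.0
joint_pos [-6.94659e+01  7.51650e+00  8.53298e+01  8.00000e-04  8.72599e+01
 -4.89290e+00]
qd [ 0.01   -0.0584 -0.0306 -0.0027 -0.0444  0.056 ]
tau [ 1.00000e-03 -5.59835e+01 -4.91760e+01  7.69000e-02  3.55000e-02
 -2.00000e-04]
tcp_pos [ 0.2574 -0.5413  0.1914]
tcp_rot [-1.798943e+02 -9.900000e-03  2.542690e+01]
ft_force [-0.4409  0.5045 -0.0643]
torque [-0.0035 -0.0454 -0.0057]
gripper_force 0.0
finger_gap 0.0928
0.0188
scene [[488.5613268839272, 0.0, 275.9163346134561], [0.0, 488.5613268839272, 211.97969927389929], [0.0, 0.0, 1.0]] [-0.26164005  0.91882223  1.30484469] [-136.70380895    0.76695736 -134.75272479]
side [[513.9905876667661, 0.0, 278.57652072451407], [0.0, 513.9905876667661, 212.65636116532033], [0.0, 0.0, 1.0]] [0.54915777 1.31957024 0.98967625] [-127.15155505    1.29125386 -178.73680201]
```

View pics/scene0.png

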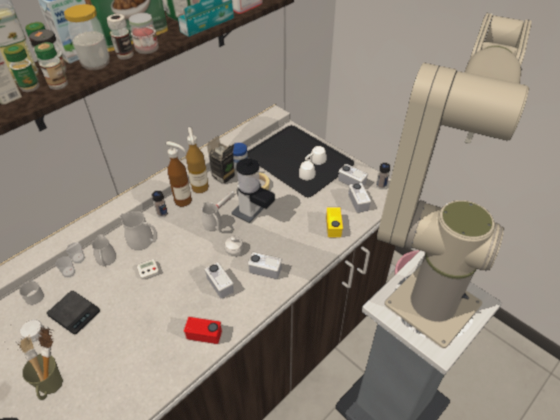

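View pics/side0.png

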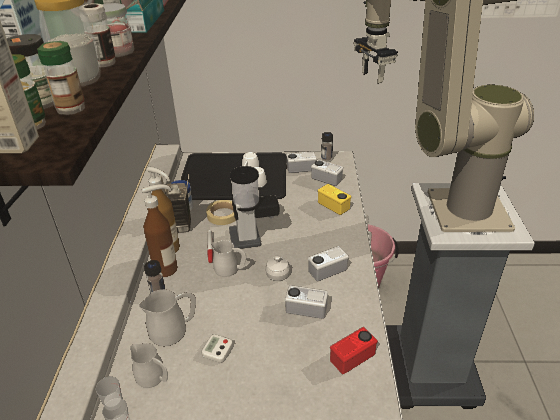

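Scene view: grey tins are at (265,265), (219,279), (352,176) and (360,196), with red and yellow decoys. The dispenser head is near (262,197), the sugar pot at (234,245), the pitcher at (211,215) and the shaker at (383,175).

Run:
```python
import cv2,numpy as np
s=cv2.imread("pics/scene0.png");d=cv2.imread("pics/side0.png")
def crop(i,x,y,w,h,f):return cv2.resize(i[y:y+h,x:x+w],None,fx=f,fy=f,interpolation=cv2.INTER_CUBIC)
a=crop(s,190,145,200,150,4);b=crop(d,210,145,160,180,1)
cv2.imwrite("pics/s1.png",a)
cv2.imwrite("pics/d1.png",crop(d,200,140,170,180,3.3))
```

```text
(no output)
```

View pics/s1.png

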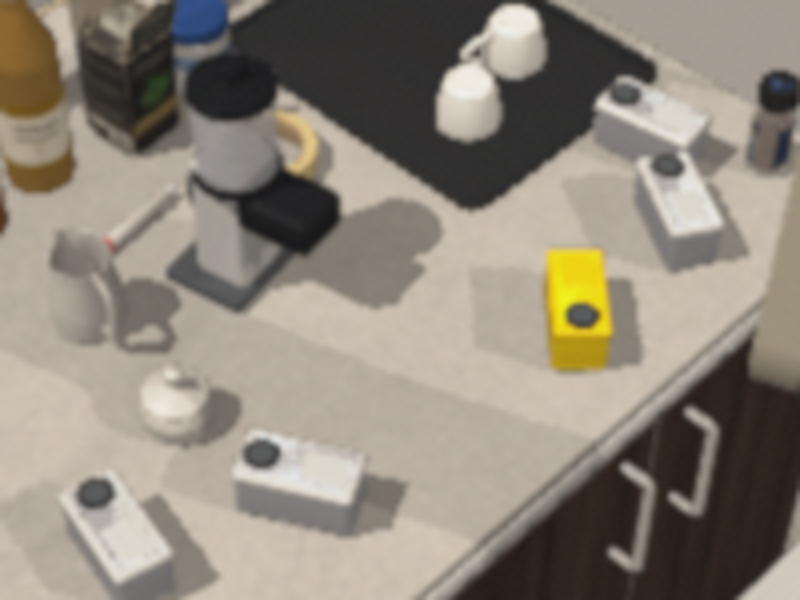

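View pics/d1.png

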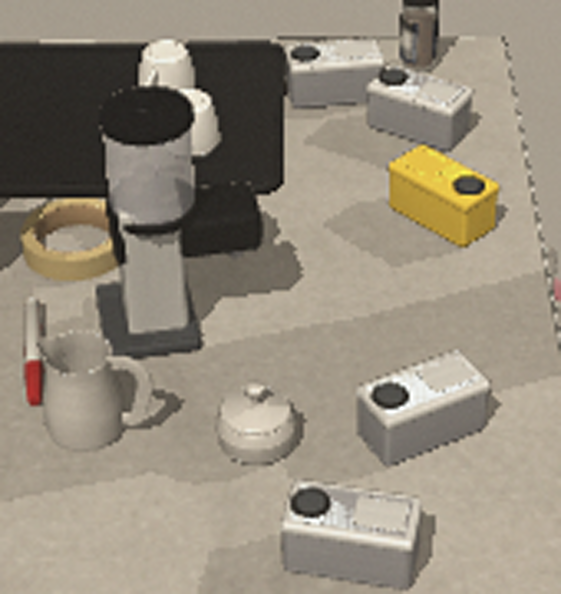

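Scene crop: ports are at crop (262,454), (96,493), (626,94) and (668,165), and the head and foot corners are visible. The side crop shows the same ports at (389,396), (310,501), (305,52) and (392,76).

```bash
cat > h.py <<'E'
import numpy as np,cv2
from scipy.spatial.transform import Rotation as R
def rot(e): return R.from_euler('xyz',e,degrees=True).as_matrix()
def cam(f): 
    c=dict(np.load(f)); return c["K"],c["eye"],rot(c["orientation"])
def ray(C,p): 
    K,e,M=C; return e, M@np.linalg.solve(K,[p[0],p[1],1])
def onz(C,p,z):
    e,d=ray(C,p); return e+d*(z-e[2])/d[2]
def tri(C1,p1,C2,p2):
    A=[];b=[]
    for C,p in((C1,p1),(C2,p2)):
        e,d=ray(C,p); d=d/np.linalg.norm(d); Q=np.eye(3)-np.outer(d,d); A.append(Q);b.append(Q@e)
    return np.linalg.lstsq(np.vstack(A),np.hstack(b),rcond=None)[0]
E
python3 - <<'E'
from h import *
np.set_printoptions(precision=3,suppress=True)
S=cam("pics/scene0.npz");D=cam("pics/side0.npz")
s=lambda p:(p[0]/4+190-.4,p[1]/4+145-.4)
d=lambda p:(p[0]/3.3+200-.35,p[1]/3.3+140-.35)
P=[((262,454),(389,396)),((96,493),(310,501)),((626,94),(305,52)),((668,165),(392,76))]
for a,b in P: print(onz(S,s(a),.057),onz(D,d(b),.057),tri(S,s(a),D,d(b)))
L=[[(250,433),(234,475),(365,452),(357,495)],[(62,503),(112,472),(118,585),(170,550)],[(596,104),(618,78),(685,148),(710,118)],[(640,185),(690,150),(675,245),(720,222)]]
for l in L:
    q=np.array([onz(S,s(p),.055)[:2] for p in l]); a=(q[0]+q[1])/2;b=(q[2]+q[3])/2
    print("mid",(a+b)/2,"len",np.linalg.norm(a-b),"w",np.linalg.norm(q[0]-q[1]),np.linalg.norm(q[2]-q[3]),"yaw",np.degrees(np.arctan2(*(a-b)[::-1])))
print("foot scene",[onz(S,s(p),.01) for p in((170,270),(237,303),(290,255))])
print("foot side",[onz(D,d(p),.01) for p in((97,290),(120,355),(200,345))])
# head lower front corners
print("head scene z.087",[onz(S,s(p),.087) for p in((305,250),(338,215),(243,220))])
print("head side",[onz(D,d(p),.087) for p in((262,248),(190,253),(258,190))])
print("sugar",onz(S,s((175,410)),.033),onz(D,d((258,430)),.033))
print("shaker",onz(S,s((775,120)),.052),"pitcher",onz(S,s((85,285)),.043),onz(D,d((85,395)),.043))
E
```

```text
[0.488 0.294 0.057] [0.488 0.298 0.057] [0.489 0.293 0.054]
[0.553 0.413 0.057] [0.553 0.415 0.057] [0.553 0.413 0.056]
[ 0.558 -0.248  0.057] [ 0.557 -0.244  0.057] [ 0.558 -0.248  0.056]
[ 0.467 -0.199  0.057] [ 0.467 -0.194  0.057] [ 0.467 -0.199  0.055]
mid [0.46  0.277] len 0.09818936596887083 w 0.044181991817507066 0.043478535461983256 yaw 33.089512309443904
mid [0.518 0.423] len 0.09236927404210829 w 0.04796956753821876 0.04954075779910618 yaw -11.283688270657033
mid [ 0.525 -0.247] len 0.09959116674438787 w 0.04446034796211883 0.04986402819859748 yaw 7.943040833272511
mid [ 0.431 -0.173] len 0.08754816177793122 w 0.06871038938688342 0.05179425620803069 yaw -32.03838074438044
foot scene [array([0.731, 0.185, 0.01 ]), array([0.657, 0.169, 0.01 ]), array([0.666, 0.095, 0.01 ])]
foot side [array([0.749, 0.101, 0.01 ]), array([0.72 , 0.193, 0.01 ]), array([0.65 , 0.179, 0.01 ])]
head scene z.087 [array([0.606, 0.131, 0.087]), array([0.616, 0.081, 0.087]), array([0.671, 0.143, 0.087])]
head side [array([0.594, 0.139, 0.087]), array([0.657, 0.146, 0.087]), array([0.6  , 0.051, 0.087])]
sugar [0.588 0.301 0.033] [0.595 0.312 0.033]
shaker [ 0.437 -0.322  0.052] pitcher [0.745 0.268 0.043] [0.739 0.281 0.043]
```

Request:
apply_moves --plan "0 0 0 0 0 0.152; 0 0 0 0 0 0.152; 3 -3.7 0 0 0 0; 3 -3.7 0 0 0 0; 3 -3.7 0 0 0 0; 3 -3.7 0 0 0 0; 3 -3.7 0 0 0 0; 3 -3.7 0 0 0 0; 3 -3.7 0 0 0 0; 3 -3.7 0 0 0 0; 0 0 0 0 0 0; 0 0 0 0 0 0" --fingers 0 --grip_force 30

```text
time_s: 1.6
tcp_pos: [0.4537, -0.2155, 0.1921]
tcp_rot: [180.0, 0.0, 8.1]
ft_force: [-0.1, 1.0, -0.3]
finger_gap: 0.0932
gripper_force: 0.0
```

```bash
cat >> h.py <<'E'
def wrist(name):
    from station import bot,cams
    o=bot.get_obs(); c=cams.capture("wrist"); T=np.array(c["tool_from_camera"])
    M=rot(o["tcp_rot"]); cv2.imwrite(f"pics/{name}.png",c["img"][:,:,::-1])
    e=M@T[:3,3]+o["tcp_pos"]; MM=M@T[:3,:3]
    np.savez(f"pics/{name}.npz",K=c["K"],eye=e,M=MM,T=T,tcp=o["tcp_pos"],rotv=o["tcp_rot"])
    return (np.array(c["K"]),e,MM),c["img"],o
def wcam(name):
    c=np.load(f"pics/{name}.npz"); return c["K"],c["eye"],c["M"]
E
python3 - <<'E'
from h import *
C,i,o=wrist("w1"); print(C, np.round(np.load("pics/w1.npz")["T"],3),o["tcp_pos"],o["tcp_rot"])
E
```

```text
(array([[339.86721526,   0.        , 278.45206638],
       [  0.        , 339.86721526, 212.66809707],
       [  0.        ,   0.        ,   1.        ]]), array([ 0.52300752, -0.20480237,  0.38293645]), array([[ 0.13983268, -0.95856288, -0.24820158],
       [-0.99017448, -0.13566032, -0.03392322],
       [-0.00115357,  0.25050644, -0.96811425]])) [[-0.    -0.968 -0.25   0.07 ]
 [ 1.     0.    -0.001 -0.001]
 [ 0.001 -0.25   0.968 -0.191]
 [ 0.     0.     0.     1.   ]] [ 0.45369953 -0.21549875  0.19211257] [1.79998298e+02 4.66275331e-02 8.05487961e+00]
```

View pics/w1.png

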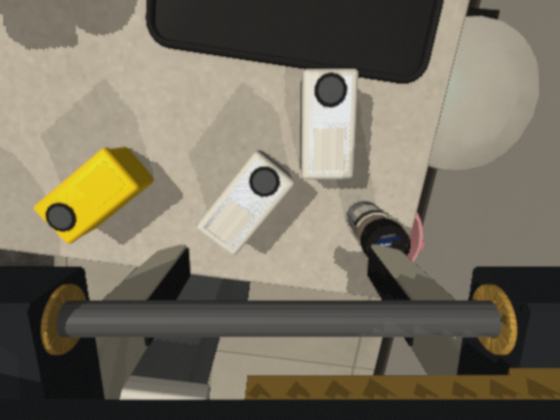

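Wrist view: two tins with lids at about (329,123) and (245,200), ports at (331,89) and (264,181), and the shaker at (385,235).

```bash
cat >> h.py <<'E'
def lids(C,img,box=None,thr=185):
    g=img.min(axis=2); m=(g>thr).astype(np.uint8)
    sat=img.max(axis=2).astype(int)-g; m[sat>25]=0
    m=cv2.morphologyEx(m,cv2.MORPH_CLOSE,np.ones((3,3)))
    out=[]
    for c in cv2.findContours(m,cv2.RETR_EXTERNAL,cv2.CHAIN_APPROX_NONE)[0]:
        if cv2.contourArea(c)<800: continue
        h=cv2.convexHull(c)[:,0,:].astype(float)
        w=np.array([onz(C,p,.055)[:2] for p in h])
        (cx,cy),(a,b),t=cv2.minAreaRect((w*1000).astype(np.float32))
        if b>a: a,b,t=b,a,t+90
        if not(80<a<125 and 38<b<62): continue
        mk=np.zeros(g.shape,np.uint8); cv2.fillConvexPoly(mk,h.astype(np.int32),1)
        ys,xs=np.where((mk>0)&(g<80)); pt=onz(C,(xs.mean(),ys.mean()),.057)[:2] if len(xs)>20 else None
        mid=np.array([cx,cy])/1000
        v=np.array([np.cos(np.radians(t)),np.sin(np.radians(t))])
        if pt is not None and (pt-mid)@v<0: t+=180
        t=(t+180)%360-180
        out.append((mid,a,b,t,pt))
        print("mid",np.round(mid,4),"l,w",round(a,1),round(b,1),"yaw",round(t,1),"port",None if pt is None else np.round(pt,4))
    return out
E
python3 - <<'E'
from h import *
img=cv2.imread("pics/w1.png")[:,:,::-1].copy(); C=wcam("w1")
lids(C,img); print(img[150,330],img[180,300],img[100,330],onz(C,(385,235),.105))
E
```

```text
mid [ 0.4417 -0.1802] l,w 93.6 44.6 yaw -31.3 port [ 0.4688 -0.198 ]
mid [ 0.5288 -0.25  ] l,w 93.3 44.6 yaw 8.4 port [ 0.56   -0.2466]
[218 211 192] [126 119 105] [80 81 78] [ 0.44495619 -0.30793365  0.105     ]
```

Request:
apply_moves --plan "3.5 2.2 0 0 0 0; 3.5 2.25 0 0 0 0; 0 0 4 0 0 0; 0 0 4 0 0 0; 0 0 4 0 0 0; 0 0 3 0 0 0; 0 0 2 0 0 0; 0 0 0 0 0 0; 0 0 0 0 0 0" --fingers 50 --grip_force 40

```text
time_s: 2.78
tcp_pos: [0.5304, -0.2506, 0.0239]
tcp_rot: [179.9, -0.1, 8.0]
ft_force: [0.1, -1.0, -0.2]
finger_gap: 0.0744
gripper_force: 0.0
```

Request:
apply_moves --plan "0 0 0 0 0 0; 0 0 0 0 0 0; 0 0 0 0 0 0; 0 0 0 0 0 0; 0 0 0 0 0 0; 0 0 0 0 0 0" --fingers 255

```text
time_s: 3.52
tcp_pos: [0.5302, -0.2504, 0.0233]
tcp_rot: [179.9, -0.1, 8.0]
ft_force: [-0.7, -3.7, 5.7]
finger_gap: 0.0492
gripper_force: 40.0
```

Request:
apply_moves --plan "0 0 -0.7 0 0 0; 0 0 -0.8 0 0 0; 0 0 -0.5 0 0 0; 0 0 0 0 0 0; 0 0 0 0 0 0; 0 0 0 0 0 0; 0 0 0 0 0 0"

```text
time_s: 4.4
tcp_pos: [0.5294, -0.2496, 0.0422]
tcp_rot: [-180.0, 0.0, 8.0]
ft_force: [0.2, 0.5, -6.2]
finger_gap: 0.049
gripper_force: 40.0
```

0.63 kg, so this tin is full. Setting it down.

Request:
apply_moves --plan "0 0 0.8 0 0 0; 0 0 0.7 0 0 0; 0 0 0.4 0 0 0; 0 0 0 0 0 0; 0 0 0 0 0 0"

```text
time_s: 5.03
tcp_pos: [0.5296, -0.2496, 0.0234]
tcp_rot: [180.0, -0.0, 8.0]
ft_force: [-0.7, 0.3, -2.9]
finger_gap: 0.0491
gripper_force: 40.0
```

Request:
apply_moves --plan "0 0 0 0 0 0; 0 0 0 0 0 0; 0 0 0 0 0 0; 0 0 -2 0 0 0; 0 0 -4 0 0 0; 0 0 -4 0 0 0; 0 0 0 0 0 0; 0 0 0 0 0 0" --fingers 50

```text
time_s: 6.02
tcp_pos: [0.5298, -0.2497, 0.1242]
tcp_rot: [180.0, -0.1, 8.0]
ft_force: [0.5, -0.2, 0.2]
finger_gap: 0.0746
gripper_force: 0.0
```

Request:
apply_moves --plan "-3.9 -4.05 0 0 0 0; -3.85 -4.05 0 0 0 0; 0 0 0 0 0 0.175; 0 0 0 0 0 0.175; 0 0 0 0 0 0.174; 0 0 1 0 0 0.174; 0 0 4 0 0 0; 0 0 3 0 0 0; 0 0 2.1 0 0 0; 0 0 0 0 0 0; 0 0 0 0 0 0"

```text
time_s: 7.4
tcp_pos: [0.4415, -0.1802, 0.0227]
tcp_rot: [180.0, 0.0, -32.0]
ft_force: [0.4, -0.7, 0.2]
finger_gap: 0.0749
gripper_force: 0.0
```

Request:
apply_moves --plan "0 0 0 0 0 0; 0 0 0 0 0 0; 0 0 0 0 0 0; 0 0 0 0 0 0; 0 0 0 0 0 0" --fingers 255

```text
time_s: 8.02
tcp_pos: [0.4418, -0.181, 0.0232]
tcp_rot: [179.9, -0.1, -32.0]
ft_force: [-2.7, -4.0, 5.1]
finger_gap: 0.0493
gripper_force: 40.0
```

Request:
apply_moves --plan "0 0 -0.7 0 0 0; 0 0 -0.8 0 0 0; 0 0 -0.5 0 0 0; 0 0 0 0 0 0; 0 0 0 0 0 0; 0 0 0 0 0 0; 0 0 0 0 0 0"

```text
time_s: 8.9
tcp_pos: [0.4414, -0.1801, 0.0422]
tcp_rot: [180.0, 0.0, -32.0]
ft_force: [-0.0, 0.4, -6.8]
finger_gap: 0.0493
gripper_force: 40.0
```

Full as well (0.69 kg).

Request:
apply_moves --plan "0 0 0.8 0 0 0; 0 0 0.7 0 0 0; 0 0 0.4 0 0 0; 0 0 0 0 0 0; 0 0 0 0 0 0"

```text
time_s: 9.52
tcp_pos: [0.4415, -0.1802, 0.0232]
tcp_rot: [180.0, 0.0, -32.0]
ft_force: [-0.1, -0.0, -6.3]
finger_gap: 0.0492
gripper_force: 40.0
```

Request:
apply_moves --plan "0 0 0 0 0 0; 0 0 0 0 0 0; 0 0 0 0 0 0; 0 0 -2 0 0 0; 0 0 -5 0 0 0; 0 0 -6 0 0 0; 0 0 -4 0 0 0; 0 0 0 0 0 0; 0 0 0 0 0 0" --fingers 50

```text
time_s: 10.65
tcp_pos: [0.4414, -0.1801, 0.193]
tcp_rot: [180.0, 0.0, -32.0]
ft_force: [-0.6, -0.6, -0.2]
finger_gap: 0.075
gripper_force: 0.0
```

Request:
apply_moves --plan "-3 -4.4 0 0 0 0; -3 -4.4 0 0 0 0; -3 -4.4 0 0 0 0; -3 -4.4 0 0 0 0; -3 -4.4 0 0 0 0; -3 -4.4 0 0 0 0; -3 -4.4 0 0 0 0; -3 -4.4 0 0 0 0; -3 -4.4 0 0 0 0; 0 0 0 0 0 -0.187; 0 0 0 0 0 -0.187; 0 0 0 0 0 -0.187; 0 0 0 0 0 -0.187; 0 0 0 0 0 -0.187; 0 0 0 0 0 -0.187; 0 0 0 0 0 0; 0 0 0 0 0 0"

```text
time_s: 12.78
tcp_pos: [0.4217, 0.2984, 0.1923]
tcp_rot: [-180.0, 0.1, 32.1]
ft_force: [0.1, 0.0, 0.5]
finger_gap: 0.0748
gripper_force: 0.0
```

Run:
```python
from h import *
C,i,o=wrist("w2"); print(o["tcp_pos"],o["tcp_rot"]); lids(C,i)
```

```text
[0.42173658 0.29835973 0.19227532] [-1.79995858e+02  1.07441107e-01  3.20538920e+01]
mid [0.5233 0.4222] l,w 94.1 44.6 yaw -11.8 port [0.5494 0.4101]
```

View pics/w2.png

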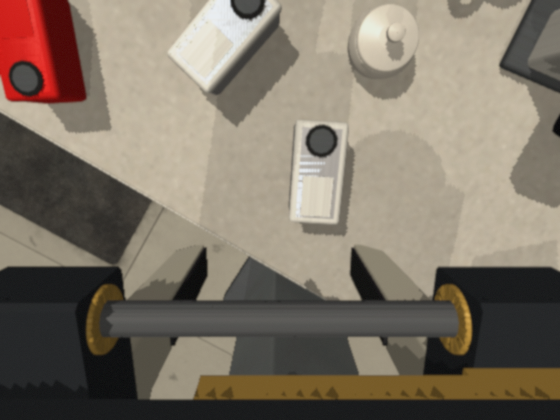

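Run:
```python
from h import *
img=cv2.imread("pics/w2.png")[:,:,::-1].copy(); C=wcam("w2")
for t in(150,165,175,195,205): print(t); lids(C,img,thr=t)
```

```text
150
mid [0.4624 0.2807] l,w 99.0 48.8 yaw 28.6 port [0.4899 0.2944]
mid [0.5232 0.4214] l,w 98.6 47.3 yaw -11.7 port [0.5494 0.4101]
165
mid [0.4624 0.2804] l,w 97.1 47.3 yaw 28.4 port [0.4899 0.2944]
mid [0.5235 0.4214] l,w 96.9 46.2 yaw -11.7 port [0.5494 0.4101]
175
mid [0.4623 0.2806] l,w 96.0 46.4 yaw 28.6 port [0.4899 0.2944]
mid [0.5234 0.4217] l,w 96.1 45.7 yaw -11.7 port [0.5494 0.4101]
195
205
```

P1 tin: lid at (319,172), midpoint (0.462,0.280), yaw 28.5°. P2 is at the top edge, the sugar pot at (385,38), and the red decoy at left.

Request:
apply_moves --plan "2.5 3.7 0 0 0 0; 0 0 4 0 0 0.061; 0 0 4 0 0 0; 0 0 4 0 0 0; 0 0 3 0 0 0; 0 0 2 0 0 0; 0 0 0 0 0 0; 0 0 0 0 0 0"

```text
time_s: 13.82
tcp_pos: [0.4637, 0.281, 0.0243]
tcp_rot: [180.0, -0.1, 28.8]
ft_force: [-0.4, -0.6, -0.5]
finger_gap: 0.075
gripper_force: 0.0
```

Request:
apply_moves --plan "0 0 0 0 0 0; 0 0 0 0 0 0; 0 0 0 0 0 0; 0 0 0 0 0 0; 0 0 0 0 0 0" --fingers 255

```text
time_s: 14.45
tcp_pos: [0.4639, 0.2807, 0.0241]
tcp_rot: [180.0, -0.1, 28.8]
ft_force: [0.3, -2.5, 5.2]
finger_gap: 0.0496
gripper_force: 40.1
```

Request:
apply_moves --plan "0 0 -0.7 0 0 0; 0 0 -0.8 0 0 0; 0 0 -0.5 0 0 0; 0 0 0 0 0 0; 0 0 0 0 0 0; 0 0 0 0 0 0; 0 0 0 0 0 0"

```text
time_s: 15.32
tcp_pos: [0.463, 0.2807, 0.0432]
tcp_rot: [-180.0, 0.0, 28.8]
ft_force: [-0.0, 0.1, -5.1]
finger_gap: 0.049
gripper_force: 40.0
```

0.52 kg, so this one is full and P2 must be the empty tin. Confirming by lifting it next.

Request:
apply_moves --plan "0 0 0.8 0 0 0; 0 0 0.7 0 0 0; 0 0 0.4 0 0 0; 0 0 0 0 0 0; 0 0 0 0 0 0"

```text
time_s: 15.95
tcp_pos: [0.4631, 0.2808, 0.0242]
tcp_rot: [-180.0, 0.0, 28.8]
ft_force: [0.1, 0.5, -5.6]
finger_gap: 0.0491
gripper_force: 40.0
```

Request:
apply_moves --plan "0 0 0 0 0 0; 0 0 0 0 0 0; 0 0 0 0 0 0; 0 0 -2 0 0 0; 0 0 -5 0 0 0; 0 0 -5 0 0 0; 0 0 -4 0 0 0; 0 0 0 0 0 0.176; 0 0 0 0 0 0.176; 0 0 0 0 0 0.176; 0 0 0 0 0 0.176; 0 0 0 0 0 0; 0 0 0 0 0 0" --fingers 50

```text
time_s: 17.58
tcp_pos: [0.4632, 0.2808, 0.1846]
tcp_rot: [-180.0, -0.0, -11.3]
ft_force: [0.5, -0.7, -0.5]
finger_gap: 0.0748
gripper_force: 0.0
```

Request:
apply_moves --plan "0 -4.4 0 0 0 0; 0 -4.4 0 0 0 0; 0 -4.4 0 0 0 0; 0 0 0 0 0 0; 0 0 0 0 0 0"

```text
time_s: 18.2
tcp_pos: [0.4894, 0.4098, 0.1841]
tcp_rot: [180.0, 0.0, -11.4]
ft_force: [0.0, 0.3, 0.7]
finger_gap: 0.0747
gripper_force: 0.0
```

Run:
```python
from h import *
C,i,o=wrist("w3"); print(o["tcp_pos"],o["tcp_rot"])
for t in (150,170): lids(C,i,thr=t)
```

```text
[0.48939254 0.4097805  0.1840904 ] [ 1.79954308e+02  1.68860870e-02 -1.14053138e+01]
mid [0.5242 0.4221] l,w 98.3 47.6 yaw -11.7 port [0.5552 0.4142]
mid [0.5244 0.4224] l,w 94.9 45.3 yaw -12.1 port [0.5552 0.4142]
```

Request:
apply_moves --plan "3.2 -1.9 0 0 0 0.01; 0 0 4 0 0 0; 0 0 4 0 0 0; 0 0 4 0 0 0; 0 0 3 0 0 0; 0 0 1.2 0 0 0; 0 0 0 0 0 0; 0 0 0 0 0 0"

```text
time_s: 19.25
tcp_pos: [0.526, 0.4229, 0.0247]
tcp_rot: [-179.9, -0.1, -12.1]
ft_force: [0.8, -0.3, 0.5]
finger_gap: 0.0748
gripper_force: 0.0
```

Request:
apply_moves --plan "0 0 0 0 0 0; 0 0 0 0 0 0; 0 0 0 0 0 0; 0 0 0 0 0 0; 0 0 0 0 0 0" --fingers 255 --grip_force 25

```text
time_s: 19.88
tcp_pos: [0.5248, 0.4223, 0.0228]
tcp_rot: [-180.0, -0.0, -12.1]
ft_force: [-0.9, -2.0, 3.4]
finger_gap: 0.0493
gripper_force: 25.0
```

Request:
apply_moves --plan "0 0 -0.7 0 0 0; 0 0 -0.8 0 0 0; 0 0 -0.5 0 0 0; 0 0 0 0 0 0; 0 0 0 0 0 0; 0 0 0 0 0 0; 0 0 0 0 0 0"

```text
time_s: 20.75
tcp_pos: [0.5245, 0.4222, 0.0421]
tcp_rot: [180.0, 0.0, -12.1]
ft_force: [-0.1, -0.0, -2.1]
finger_gap: 0.0494
gripper_force: 25.0
```

0.2 kg, so this is the empty tin. Carrying it to in front of the dispenser.

Request:
apply_moves --plan "0 0 -4 0 0 -0.14; 0 0 -4 0 0 -0.14; 0 0 -4 0 0 -0.14; -1.1 4.7 0 0 0 0; -1.1 4.7 0 0 0 0; -1.1 4.7 0 0 0 0; -1.1 4.7 0 0 0 0; -1.1 4.7 0 0 0 0; -1.1 4.7 0 0 0 0; -1.1 4.6 0 0 0 0; 0 0 0 0 0 0; 0 0 0 0 0 0"

```text
time_s: 22.25
tcp_pos: [0.5175, 0.0857, 0.1625]
tcp_rot: [-180.0, -0.0, 11.9]
ft_force: [-0.5, 0.4, -2.4]
finger_gap: 0.0497
gripper_force: 25.0
```

Request:
apply_moves --plan "0 0 4 0 0 0; 0 0 4 0 0 0; 0 0 3.5 0 0 0; 0 0 1.5 0 0 0; 0 0 0.5 0 0 0; 0 0 0.3 0 0 0; 0 0 0.1 0 0 0; 0 0 0 0 0 0; 0 0 0 0 0 0"

```text
time_s: 23.38
tcp_pos: [0.5178, 0.0855, 0.024]
tcp_rot: [180.0, -0.1, 12.0]
ft_force: [-0.7, -1.1, -1.4]
finger_gap: 0.0499
gripper_force: 25.0
```

Request:
apply_moves --plan "0 0 0 0 0 0; 0 0 0 0 0 0; 0 0 0 0 0 0; 0 0 -2 0 0 0; 0 0 -4 0 0 0; 0 0 -4 0 0 0; -4.1 0 0 0 0 0; -4.1 0 0 0 0 0; 0 0 0 0 0.175 0; 0 0 0 0 0.175 0; 0 0 0 0 0.175 0; 0 0 0 0 0.175 0; 0 0 0 0 0.175 0; -3.1 0 2.6 0 0 0; 0 0 0 0 0 0; 0 0 0 0 0 0" --fingers 50

```text
time_s: 25.38
tcp_pos: [0.522, 0.0752, 0.161]
tcp_rot: [-179.1, -40.3, 11.9]
ft_force: [0.9, -0.2, -0.1]
finger_gap: 0.0747
gripper_force: 0.0
```

Run:
```python
from h import *
C,i,o=wrist("w4"); print(o["tcp_pos"],o["tcp_rot"],C[1])
for t in (150,170): lids(C,i,thr=t)
```

```text
[0.52203372 0.07515236 0.1609964 ] [-179.14964936  -40.25029953   11.91478711] [0.45345572 0.05858959 0.35091433]
```

View pics/w4.png

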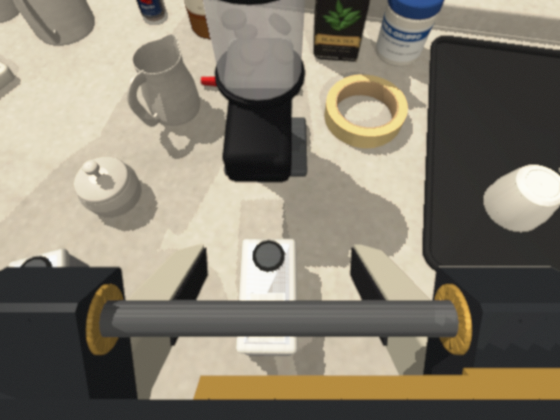

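The arm fell short of that pose, so the head (front edge near (258,178), tin port at (268,255)) hides the tube. I'll look from the front right, where the arm has room.

Request:
apply_moves --plan "0 0 0 0 -0.175 0; 0 0 0 0 -0.175 0; 0 0 0 0 -0.175 0; 0 0 0 0 -0.175 0; 0 0 0 0 0 -0.157; 0 0 0 0 0 -0.157; 0 0 0 0 0 -0.157; 0 0 0 0 0 -0.157; 0 0 0 0 0 -0.157; -5 2.4 0 0 0 0; -5 2.4 0 0 0 0; -5 2.4 0 0 0 0; 0 0 0 0 0.166 0; 0 0 0 0 0.166 0; 0 0 0 0 0.166 0; 0 0 0 0 0.166 0; 0 0 0 0 0.166 0; 0 0 0 0 0.166 0"

```text
time_s: 27.68
tcp_pos: [0.5025, -0.0908, 0.1595]
tcp_rot: [178.8, -58.8, 58.4]
ft_force: [-0.2, -0.0, -1.0]
finger_gap: 0.0747
gripper_force: 0.0
```

Request:
apply_moves --plan "-3.2 0 2.1 0 0 0; -3.2 0 2.1 0 0 0; 0 0 0 0 0 0; 0 0 0 0 0 0"

```text
time_s: 28.18
tcp_pos: [0.5046, -0.0883, 0.0834]
tcp_rot: [179.0, -58.6, 58.3]
ft_force: [-0.3, 0.1, 0.4]
finger_gap: 0.0747
gripper_force: 0.0
```

Run:
```python
from h import *
C,i,o=wrist("w5"); print(o["tcp_pos"],o["tcp_rot"],C[1])
u=C[0]@C[2].T@(np.array([.631,.11,.067])-C[1]); x,y=u[:2]/u[2]; print(x,y)
x0=int(max(0,min(360,x-100)));y0=int(max(0,min(270,y-75))); print(x0,y0)
cv2.imwrite("pics/w5c.png",cv2.resize(cv2.convertScaleAbs(i[y0:y0+150,x0:x0+200,::-1],alpha=1.6),None,fx=4,fy=4,interpolation=2))
```

```text
[ 0.50464966 -0.08825092  0.08344448] [179.00619889 -58.58062551  58.33131442] [ 0.43541598 -0.1945062   0.2411481 ]
278.14300842132593 88.07693990641478
178 13
```

View pics/w5c.png

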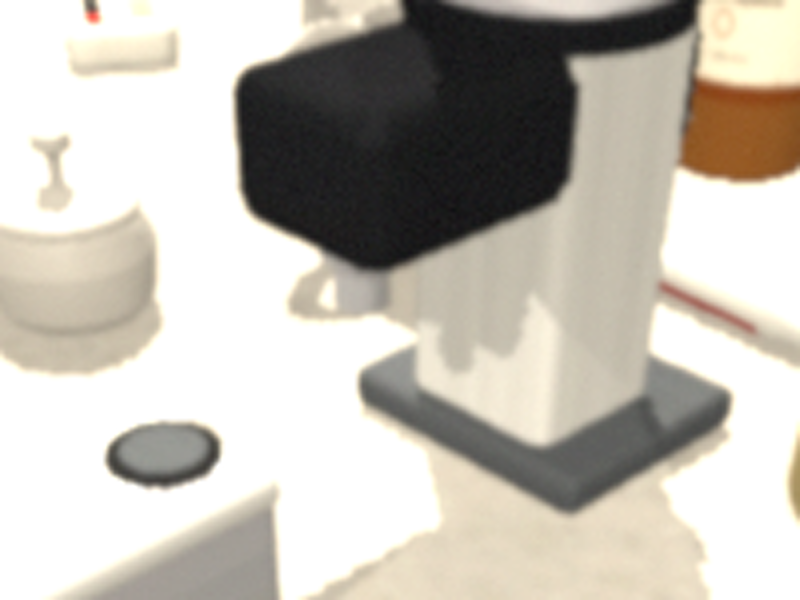

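The crop shows the tube's lower end at about (360,301), the tin port at (163,453), and the foot and head corners.

Run:
```python
from h import *
np.set_printoptions(precision=4,suppress=True)
C=wcam("w5"); g=lambda x,y,z: onz(C,(178+x/4-.4,13+y/4-.4),z)[:2]
t=g(360,301,.067); p=g(163,453,.057); print("tube",t,"port",p)
f=[g(365,380,.01),g(570,490,.01),g(726,398,.01)]; print("foot",f)
a=lambda v:np.degrees(np.arctan2(v[1],v[0]))
print(a(f[0]-f[1])-90,a(f[2]-f[1]), np.linalg.norm(f[0]-f[1]))
h=[g(247,212,.087),g(375,269,.087),g(562,197,.087)]; print("head",h,a(h[0]-h[1])-90,a(h[2]-h[1]),np.linalg.norm(h[0]-h[1]),(h[0]+h[1])/2)
for th in(12,14):
  c,s=np.cos(np.radians(th)),np.sin(np.radians(th)); d=t-p; print(th,"port->tube ahead",d@[c,s],"left",d@[-s,c])
C4=wcam("w4"); print("port w4",onz(C4,(268,255),.057),"head front",onz(C4,(230,178),.087),onz(C4,(289,180),.087))
```

```text
tube [0.6213 0.1166] port [0.5471 0.0897]
foot [array([0.6535, 0.168 ]), array([0.6719, 0.0781]), array([0.7499, 0.0945])]
11.559323406906586 11.893414650643436 0.09175477890784865
head [array([0.601 , 0.1418]), array([0.6124, 0.094 ]), array([0.6805, 0.1051])] 13.391087769162255 9.300819021493833 0.049168756627080666 [0.6067 0.1179]
12 port->tube ahead 0.07815856590168577 left 0.010866629771681782
14 port->tube ahead 0.07849019372499634 left 0.008132315501473293
port w4 [0.5478 0.0929 0.057 ] head front [0.6023 0.1399 0.087 ] [0.6114 0.0871 0.087 ]
```

Request:
apply_moves --plan "0 4 0 0 0 0; 0 4 0 0 0 0; 0 0 0 0 0 0; 0 0 0 0 0 0"

```text
time_s: 28.72
tcp_pos: [0.5717, -0.1312, 0.084]
tcp_rot: [178.9, -58.5, 58.4]
ft_force: [-0.2, 0.1, -0.3]
finger_gap: 0.0747
gripper_force: 0.0
```

Run:
```python
from h import *
C,i,o=wrist("w6"); print(o["tcp_pos"],o["tcp_rot"],C[1])
u=C[0]@C[2].T@(np.array([.622,.117,.067])-C[1]); x,y=u[:2]/u[2]; print(x,y)
x0=int(max(0,min(460,x-50)));y0=int(max(0,min(270,y-37))); print(x0,y0)
u=C[0]@C[2].T@(np.array([.549,.092,.057])-C[1]); print(u[:2]/u[2])
cv2.imwrite("pics/w6c.png",cv2.resize(cv2.convertScaleAbs(i[y0:y0+75,x0:x0+100,::-1],alpha=1.3),None,fx=8,fy=8,interpolation=2))
```

```text
[ 0.57172595 -0.13120651  0.08399709] [178.90126669 -58.53146349  58.44191375] [ 0.50247382 -0.2372917   0.24180715]
196.2978877812219 87.12425827715009
146 50
[140.01889568 123.81017931]
```

View pics/w6c.png

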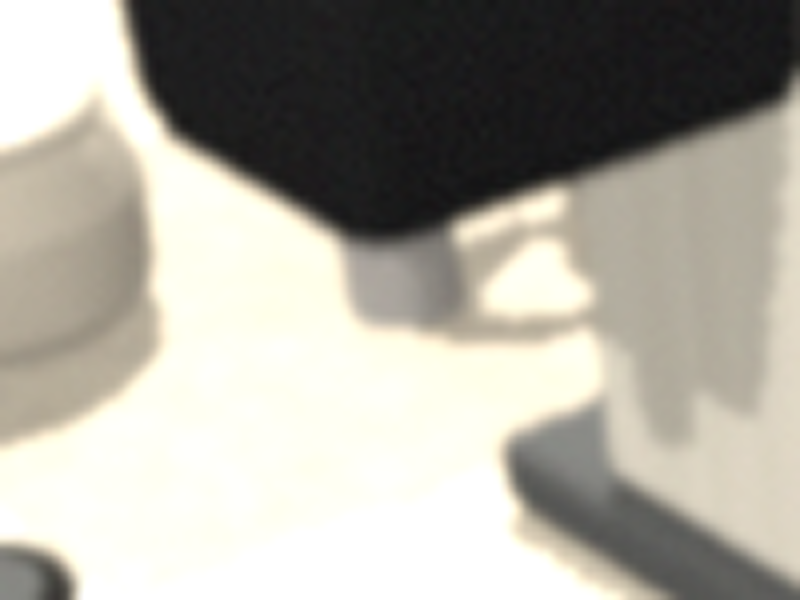

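The tube end at crop (405,303) matches tube (0.622,0.117). The tin has to move about 10 mm left before the push, so I'll regrasp it.

Request:
apply_moves --plan "3.4 0 -2.1 0 0 0; 3.4 0 -2.1 0 0 0; 0 0 0 0 -0.17 0; 0 0 0 0 -0.17 0; 0 0 0 0 -0.17 0; 0 0 0 0 -0.17 0; 0 0 0 0 -0.17 0; 0 0 0 0 -0.17 0; 0 0 0 0 0 0.162; 0 0 0 0 0 0.162; 0 0 0 0 0 0.162; 0 0 0 0 0 0.162; 0 0 0 0 0 0.162; -0.2 -5.6 0 0 0 0; -0.2 -5.6 0 0 0 0; -0.2 -5.6 0 0 0 0; -0.2 -5.5 0 0 0 0; 0 0 0 0 0 0; 0 0 0 0 0 0"

```text
time_s: 31.15
tcp_pos: [0.5198, 0.0858, 0.1619]
tcp_rot: [179.7, -0.4, 11.1]
ft_force: [0.2, -0.3, 1.1]
finger_gap: 0.0749
gripper_force: 0.0
```

Run:
```python
from h import *
C,i,o=wrist("w7"); print(o["tcp_pos"],o["tcp_rot"])
for t in (150,170): lids(C,i,thr=t)
```

```text
[0.51979209 0.08578119 0.16190273] [179.72634663  -0.43562115  11.07282579]
mid [0.4637 0.2798] l,w 95.1 48.0 yaw 28.7 port [0.4894 0.2945]
mid [0.5181 0.0875] l,w 99.9 48.8 yaw 12.1 port [0.5493 0.093 ]
mid [0.4635 0.2801] l,w 94.1 45.8 yaw 28.7 port [0.4894 0.2945]
mid [0.5178 0.0876] l,w 97.5 47.3 yaw 12.1 port [0.5493 0.093 ]
```

Request:
apply_moves --plan "-0.2 -0.1 0 0.005 -0.008 -0.016; 0 0 4 0 0 0; 0 0 4 0 0 0; 0 0 4 0 0 0; 0 0 1.5 0 0 0; 0 0 0.4 0 0 0; 0 0 0 0 0 0; 0 0 0 0 0 0"

```text
time_s: 32.2
tcp_pos: [0.5196, 0.0869, 0.0246]
tcp_rot: [-180.0, -0.1, 12.0]
ft_force: [-0.9, 0.7, -0.4]
finger_gap: 0.0745
gripper_force: 0.0
```

Request:
apply_moves --plan "0 0 0 0 0 0; 0 0 0 0 0 0; 0 0 0 0 0 0; 0 0 0 0 0 0; 0 0 0 0 0 0; 0 0 -1 0 0 0; 0 -0.5 0 0 0 0; 0 -0.47 0 0 0 0; 0 0 0.4 0 0 0; 0 0 0.3 0 0 0; 0 0 0.3 0 0 0; 0 0 0 0 0 0; 0 0 0 0 0 0" --fingers 255 --grip_force 20

```text
time_s: 33.83
tcp_pos: [0.5161, 0.0963, 0.0229]
tcp_rot: [-180.0, 0.0, 12.0]
ft_force: [-3.0, 0.1, 3.2]
finger_gap: 0.0497
gripper_force: 20.0
```

Request:
apply_moves --plan "0 0 0 0 0 0; 0 0 0 0 0 0; 0 0 0 0 0 0; 0 0 -2 0 0 0; 0 0 -4 0 0 0; 0 0 -4 0 0 0; 0 0 -4 0 0 0; 0 0 0 0 0 0; 0 0 0 0 0 0" --fingers 50

```text
time_s: 34.95
tcp_pos: [0.5159, 0.0963, 0.1622]
tcp_rot: [-180.0, 0.0, 12.0]
ft_force: [0.6, -0.3, -0.7]
finger_gap: 0.0746
gripper_force: 0.0
```

Run:
```python
from h import *
C,i,o=wrist("w8"); print(o["tcp_pos"],o["tcp_rot"])
for t in (150,170): lids(C,i,thr=t)
```

```text
[0.51594402 0.09625845 0.16220756] [-1.79960060e+02  4.30143190e-02  1.19555759e+01]
mid [0.4622 0.2791] l,w 98.6 47.8 yaw 28.7 port [0.4899 0.2938]
mid [0.5156 0.0982] l,w 97.9 49.0 yaw 12.0 port [0.5465 0.1035]
mid [0.4621 0.2796] l,w 97.1 46.2 yaw 28.6 port [0.4899 0.2938]
mid [0.5152 0.0982] l,w 97.0 47.5 yaw 12.0 port [0.5465 0.1035]
```

Tin is placed with its port about 77 mm in front of the tube and in line with it. I'll push on its rear with the half-open fingertips.

Request:
apply_moves --plan "-4.5 -0.1 0 0 0 0; -4.5 0 0 0 0 0; 0 0 4 0 0 0; 0 0 4 0 0 0; 0 0 4 0 0 0; 0 0 2.3 0 0 0; 0 0 0.5 0 0 0; 0 0 0 0 0 0; 0 0 0 0 0 0" --fingers 200

```text
time_s: 36.12
tcp_pos: [0.4288, 0.0788, 0.0159]
tcp_rot: [-180.0, -0.1, 12.0]
ft_force: [0.2, -0.0, -0.2]
finger_gap: 0.0201
gripper_force: 0.0
```

Run:
```python
from h import *
C,i,o=wrist("w9"); print(o["tcp_pos"],o["tcp_rot"],o["finger_gap"])
for t in (140,165): lids(C,i,thr=t)
```

```text
[0.42882306 0.07876303 0.01591707] [-1.79975994e+02 -7.97990990e-02  1.19554048e+01] 0.02005619887447229
```

Request:
apply_moves --plan "1.5 0 0 0 0 0; 0.9 0 0 0 0 0; 0.5 0 0 0 0 0; 0.5 0 0 0 0 0; 0.5 0 0 0 0 0; 0.5 0 0 0 0 0; 0.5 0 0 0 0 0; 0.5 0 0 0 0 0; 0.5 0 0 0 0 0; 0.5 0 0 0 0 0; 0.5 0 0 0 0 0; 0.5 0 0 0 0 0; 0.5 0 0 0 0 0; 0.5 0 0 0 0 0; 0.4 0 0 0 0 0; 0.4 0 0 0 0 0; 0.3 0 0 0 0 0; 0.2 0 0 0 0 0; 0 0 0 0 0 0; 0 0 0 0 0 0"

```text
time_s: 38.67
tcp_pos: [0.5228, 0.0988, 0.0148]
tcp_rot: [-180.0, 0.0, 12.0]
ft_force: [-0.3, 0.1, -0.4]
finger_gap: 0.0199
gripper_force: 0.0
```

Run:
```python
from h import *
from station import cams
C,i,o=wrist("w10"); print(o["tcp_pos"],o["tcp_rot"])
c=cams.capture("scene"); b=c["img"][150:260,220:310,::-1]
c2=cams.capture("side");np.savez("pics/side1.npz",**c2);np.savez("pics/scene1.npz",**c); b2=c2["img"][170:280,220:340,::-1]
f=lambda a:cv2.resize(a,None,fx=3.6,fy=3.6,interpolation=2)
cv2.imwrite("pics/f1.png",np.hstack([f(b),f(b2)]))
```

```text
[0.52283612 0.09884041 0.01484165] [-1.79960772e+02  4.69459763e-03  1.19579730e+01]
```

View pics/f1.png

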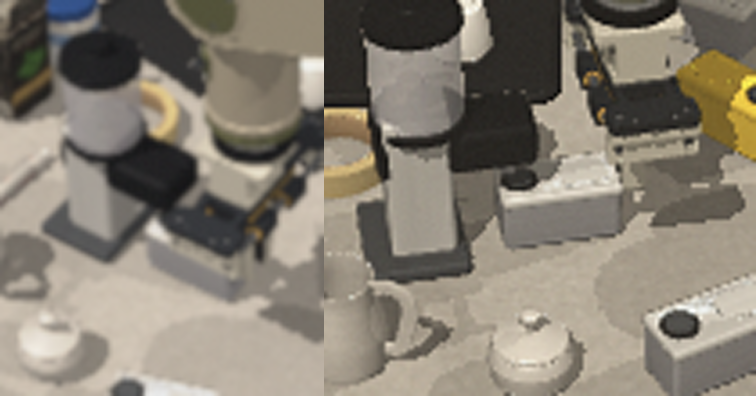

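Side view (right half): the pushed tin stands upright with its port at about (520,180) in the montage, just in front of the head. The sugar pot and pitcher are unmoved.

Run:
```python
from h import *
C=cam("pics/side1.npz"); i=np.load("pics/side1.npz")["img"]
x,y=np.array([(520-324)/3.6+220-.35,180/3.6+170-.35])
print(onz(C,(x,y),.057))
g=i.max(axis=2); r=g[212:228,262:290]; ys,xs=np.where(r<75); print(len(xs),xs.min()+262,xs.max()+262,ys.min()+212,ys.max()+212,onz(C,(xs.mean()+262,ys.mean()+212),.057))
print(r[:, ::1])
```

```text
[0.60981016 0.12319525 0.057     ]
129 262 278 212 222 [0.61894787 0.1057039  0.057     ]
[[ 39  39  39  39  40  40  40  38  39  40  37  41  41  37  38  39  34  83
  111 110 106 173 186 187 184 181 180 177]
 [ 38  40  39  40  41  41  43  40  38  40  36  41  40  40  39  41  33  81
  110 111 107 183 159 114 132 142 191 202]
 [ 40  39  37  40  38  39  39  39  40  40  40  40  41  38  37  37  48 111
  119 124 122 146 136 122 204 202 206 207]
 [ 37  41  40  39  40  37  37  38  38  38  36  36  46  60  58  56 101 110
  110 111 109 112 108 102 191 189 189 188]
 [ 35  32  36  33  43  61  53  49  66  88  87  64  67  68  88 108 113 109
  110 110 109 106 102 179 189 186 184 185]
 [ 82  80 106 109 109 104 107  90  90  96  96  58  52  51  56  59  91 109
  110 110 108 104 100 167 190 192 190 188]
 [107 109 116 114 114 103 111  73  55  62  59  49  50  50  48  42  43 111
  108 112 108 101 199 197 202 202 203 203]
 [108 112 113 114 113  99 111  56  44  48  52  49  51  53  50  49  35  87
  106 103  98 177 206 218 208 208 206 209]
 [112 112 114 115 113 100 113  42  38  50  50  53  51  51  72  56  36  77

[... 162 characters left out ...]
112 112 111 110 112  87 129 184 142  52  46  41  39  34  61 100 181 196
  209 221 222 213 213 213 214 191 187 198]
 [111 112 109 109 113  88 116 197 203 205 204 205 205 185 202 190 195 204
  207 213 216 203 205 214 225 227 230 231]
 [108 112 112 114 113  88  89 190 196 198 213 215 217 214 209 212 217 227
  231 231 232 228 216 214 208 205 196 191]
 [109 114 111 110 111  87  89 175 210 224 235 238 237 231 224 213 210 205
  198 194 189 185 179 173 165 163 161 146]
 [110 109 112 112 110  90  93 143 205 211 205 201 193 189 183 176 171 167
  161 151 141 131 126 122 127 129 130 127]
 [111 111 111 109 110  98  93 105 166 170 165 158 147 138 132 120 120 129
  128 128 126 127 125 126 127 128 129 127]]
```

Request:
apply_moves --plan "0.3 0 0 0 0 0; 0.3 0 0 0 0 0; 0.2 0 0 0 0 0; 0.1 0 0 0 0 0; 0 0 0 0 0 0; 0 0 0 0 0 0"

```text
time_s: 39.58
tcp_pos: [0.5316, 0.1007, 0.0148]
tcp_rot: [-180.0, 0.0, 12.0]
ft_force: [0.0, 0.7, -0.1]
finger_gap: 0.0201
gripper_force: 0.0
```

Request:
apply_moves --plan "-3 0 0 0 0 0; 0 0 -5 0 0 0; 0 0 -5 0 0 0; 0 0 -4.6 0 0 0; 0 0 0 0 0 -0.162; 0 0 0 0 0 -0.162; 0 0 0 0 0 -0.162; 0 0 0 0 0 -0.162; 0 0 0 0 0 -0.162; -5.2 3.2 0 0 0 0; -5.2 3.2 0 0 0 0; -5.1 3.2 0 0 0 0; 0 0 0 0 0.17 0; 0 0 0 0 0.17 0; 0 0 0 0 0.17 0; 0 0 0 0 0.17 0; 0 0 0 0 0.17 0; 0 0 0 0 0.17 0"

```text
time_s: 41.82
tcp_pos: [0.5031, -0.0894, 0.1618]
tcp_rot: [179.7, -58.7, 58.5]
ft_force: [-0.4, 0.0, -1.4]
finger_gap: 0.0202
gripper_force: 0.0
```

Request:
apply_moves --plan "-3.3 0 2 0 0 0; -3.3 0 2 0 0 0; 0 0 0 0 0 0; 0 0 0 0 0 0"

```text
time_s: 42.32
tcp_pos: [0.503, -0.0887, 0.0849]
tcp_rot: [180.0, -58.5, 58.4]
ft_force: [0.1, -0.3, -0.2]
finger_gap: 0.0202
gripper_force: 0.0
```

Run:
```python
from h import *
C,i,o=wrist("w11"); print(o["tcp_pos"],o["tcp_rot"],C[1])
pr=lambda p:(lambda u:u[:2]/u[2])(C[0]@C[2].T@(np.array(p)-C[1]))
x,y=pr([.622,.117,.067]); print(x,y,pr([.62,.118,.057]))
x,y=int(x),int(y); g=i.mean(axis=2).astype(int)
print(x-24,y-10)
for r in range(y-12,y+20): print(r,*["%3d"%v for v in g[r,x-24:x+24]])
```

```text
[ 0.50299584 -0.08869118  0.08487146] [179.95452911 -58.46243762  58.40861708] [ 0.43677655 -0.19644908  0.24285403]
272.40519171120627 87.84835689658715 [270.55858346  96.36353553]
248 77
75 214 215 215 214 212 211 211 212 210 206 195 178 152 118  77  43  28  23  20  22  23  22  22  22  23  20  24  25  22  22  20  21  20  23  20  21  19  19  15  21  22  27  35  52  71  90 105 112
76 214 214 215 214 213 211 212 213 214 212 211 206 194 167 123  80  53  39  29  24  21  22  20  21  22  19  23  25  24  22  20  21  16  19  19  21  18  20  24  33  44  55  70  89 106 118 125 128
77 213 214 213 212 213 212 213 213 214 213 213 213 210 195 160 119  91  73  56  40  29  23  21  20  19  22  22  22  24  19  21  21  20  19  18  22  25  36  51  67  80  91 105 118 126 132 132 132
78 214 213 213 213 212 213 213 213 213 213 214 214 212 203 174 139 116 105  90  71  56  44  34  23  22  23  20  22  21  21  21  19  21  25  26  38  54  71  87 101 112 118 125 131 132 134 133 132
79 213 213 213 213 213 213 213 213 213 214 213 209 203 189 165 141 128 121 109  98  89  78  61  44  32  29  25  25  23  24  24  26 
[... 4635 characters left out ...]
  76  72  67  63  59  60  67  77  84  89  94 102 116 129 140 150 155 160 164 166 168 169 169 170 171 170 168 163
104 250 247 243 229 205 191 182 176 175 172 171 173 174 170 163 157 149 139 129 122 117 112 107 101  96  99 108 119 126 132 133 133 138 147 152 158 162 166 168 170 170 172 171 172 169 166 164 159
105 241 229 222 205 189 184 179 176 173 170 169 169 170 166 160 156 152 147 142 141 139 138 133 128 127 132 136 141 146 152 153 153 154 158 163 166 167 168 170 171 171 171 169 167 164 160 156 151
106 222 195 189 184 180 177 174 168 163 159 159 157 155 152 148 145 143 140 141 144 146 146 142 139 140 144 148 149 152 157 162 163 164 166 167 169 170 171 171 171 169 167 163 160 156 151 147 143
```

Run:
```python
from h import *
C=wcam("w11")
for py in (95.8,96.6):
  t=onz(C,(272.6,87.8),.067);p=onz(C,(271.6,py),.057); d=(t-p)[:2]
  c,s=np.cos(np.radians(12)),np.sin(np.radians(12)); print(t,p,"ahead",d@[c,s],"left",d@[-s,c])
```

```text
[0.6222451  0.11698575 0.067     ] [0.62169324 0.11852555 0.057     ] ahead 0.00021965391321109894 left -0.0016208829143213974
[0.6222451  0.11698575 0.067     ] [0.6207216  0.11689843 0.057     ] ahead 0.0015083607686517066 left -0.00023133711221638034
```

The port is within about 1.5 mm of the tube axis, and the robot is clear of everything.

```bash
python3 -c "
from station import workorder
print(workorder.hand_in())"
```

```text
the job is handed in; nothing more can be done
None
```

I lifted all four tins and found the empty one (about 0.2 kg; the others read 0.52 to 0.69 kg), then set it down in front of the dispenser and pushed it about 8 cm, ungripped, until its port was within about 2 mm of centre under the drop tube by the wrist camera; the job is handed in at about 42 s.

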